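Stack the empty sample bin on the loaded one

ROBOT

A 7-joint arm with a two-finger parallel gripper is mounted at the origin on the work surface. World frame = base frame: x ahead of the robot, y to its left, z up, the work surface at z = 0. Lengths are in m, angles in degrees, forces in N, time in s.
With the tool pointing down it reaches from about 0.35 to 0.775 m from the base axis. Payload 3.1 kg.
Tool frame: the origin (TCP) lies on the centre line of the jaws, within the pads' length; the fingertips stand 17 mm ahead of it and the grasp point (between the pads) lies 2 mm behind it (robot.tip_reach is the distance from the TCP to the fingertips, in m); z points along the fingers, y is the direction in which the jaws open and shut (so a half turn about z gives the same grasp; the last joint's range is limited). The gripper opens to 85 mm and grips with 20 to 120 N. Pads are 22 mm wide; open, the fingers measure 114 mm over their backs; the gripper's body (76 mm by 85 mm) begins 54 mm behind the grasp point. The pads swing forward as they close: fully open they stand 13 mm farther back than shut.
Start: joints at [61.037, 17.813, 0.802, 86.603, -0.252, 75.585, -1.558], TCP at [0.246, -0.492, 0.248] pointing down, gripper open.
Joint ranges: [-154.91, 154.91], [-16.99, 109.72], [-72.82, 74.43], [7.12, 147.25], [-82.49, 262.49], [11.32, 116.49], [-174.64, 174.64]. Speed limits (degrees/s): [159.86, 159.86, 180, 180, 180, 180, 180].

INTERFACE

Orientations are given as [roll, pitch, yaw] about the fixed x, y, z axes, in that order (R = Rz(yaw) Ry(pitch) Rx(roll)).
In Python, from station import robot, fingers, vision, workorder, recognise gives the robot as it stands. Calls block until the motion is done:
- robot.move_to(position, orientation): joint-space move of the TCP to a pose.
- robot.line_to(position, orientation=None, velocity=0.15, f_stop=None): straight line of the TCP; orientation=None keeps the orientation; velocity is the mean speed in m/s. With f_stop (N) it stops when the force on the tool has changed by that much, and returns True; else False.
- robot.move_j(angles): joint-space move.
- fingers.gripper_to(opening, force=None): opening from 0.0 (shut) to 1.0 (fully open); force is the grip in N (None keeps the last); returns when the fingers have stopped.
- robot.pause(seconds).
- robot.inverse_kinematics(position, orientation): joint angles nearest the present ones, or None.
- vision.grab_frame(name): name is "side" or "top" or "wrist"; returns the picture (480x640x3 uint8, red, green, blue); there is no depth.
- vision.calibration(name): a dict with "mtx" (3x3 intrinsics, pixels), "extrinsics" (4x4, takes a point from world to camera coordinates); the wrist camera has in their place "T_tool_cam" (4x4, takes a point from camera to tool coordinates, whose origin is the TCP and whose axes are the flange's). Camera axes: x right, y up, looking along -z (the intrinsics and any distortion apply to the point x, -y, -z); pixel columns grow to the right and rows downward; lengths in m; the calibration is good to about 2 mm. A picture is of the moment at which its call begins: read the wrist's pose just before it. calibration takes no time and is no camera call.
A pose or a line that the arm cannot do raises robot.PlanningError and nothing moves.
- workorder.close_job(): hands the job in, once; it reports no verdict.
Trained networks look in the newest picture that a camera, given by its name, has taken for a name from the list of things; names that differ only in an ending like _2 or _b are one class to them, and where a whole thing is asked for, a point or a joint stands for the part that bears it (a point fixed in the world has none). Each returns a list of dicts, best first, with "p" (0 to 1); they miss things now and then, are a little off and sometimes report something else, mostly with a low value. They report only what shows in the picture. A call takes as long as a camera call.
- recognise(label, camera): "rect" ([centre column, centre row, width, height] in pixels, round what is visible of it).
Readings, each from a call of its own:
- robot.current_time_s(): time.
- robot.current_joint_positions(): joint angles.
- robot.current_dq(): joint speeds.
- robot.current_joint_torque(): joint torques, N m.
- robot.current_tool_pos(): TCP position.
- robot.current_eef_rot(): TCP orientation.
- robot.current_contact_force(): force on the tool from outside, world axes, zero at the start.
- robot.current_torque(): the same for the moment, N m.
- robot.current_finger_gap(): opening from 0.0 (shut) to 1.0 (fully open).
Only numpy, scipy, OpenCV 4.12 (cv2) and the standard library are available. Lean on these libraries where they do the work, as an engineer would, in place of code of your own. Each camera call takes 0.05 s, during which the arm holds its last target.

TASK

Stack the empty stack-nest bin on the loaded one so that it does not nest down onto the sample pots: turn it half a turn relative to the loaded bin, so that its card tab is at the opposite end from the loaded bin's tab, and set it down level on the ledges inside the loaded bin's rim. Set it down rather than drop it, do not shove or tip the loaded bin, and leave the small bin where it is.

Things in the scene. Friction and masses are not known exactly. Their poses are not given: they have to be found in the camera images.
- empty_bin: Empty grey bin on the bench, 0.25-0.5 kg: rim 230 x 180 mm, base 184 x 134, height 80, floor 4, sloping walls. Origin: centre of underside; x along its length, z up. Grip: square post 30 x 30 mm at the centre, sides parallel to the bin's, 24 to 60 mm above the underside, on a 44 mm square foot. Room for fingers beside it: 70 mm along x, 25 along y. Tab end (-x) roughly towards the robot at first.
- loaded_bin: Same bin (size, axes, post, tab at -x), loose, 1.9 kg, with four steel pots up to 44 mm high. Four ledges inside its long walls, at x = +70 and -26 mm, tops 65 mm above its underside, 47 mm or more off the centre line. The other bin rests on them if half a turn round (undersides 65 mm apart, 14 mm play each way); the same way round it drops past them and nests. Tab roughly towards the robot.
- empty_bin_tab (a point): Top middle of the empty bin's card tab: a flat tab 80 mm wide with a white card, sticking out 26 mm at rim level from the front end only; at x = -130 mm, z = 80 mm in the bin's axes.
- small_bin: A bystander: a small straight-walled grey open box, 120 x 90 x 55 mm, with two metal slugs in it, standing on the bench beyond the bins. Origin: centre of its underside.

How it is judged (in metres and radians):
At the end, for the whole second after the job is handed in: The empty bin rests still and level (4 degrees) on the ledges of the loaded bin, underside 59 to 71 mm above its underside, centred within 18 mm each way, turned half round (within 11 degrees) with its tab at the opposite end; the loaded bin stands still and flat on the bench (z of empty_bin in the frame of loaded_bin between 0.059 and 0.071 m and x of empty_bin in the frame of loaded_bin between -0.018 and 0.018 m and y of empty_bin in the frame of loaded_bin between -0.018 and 0.018 m and x of empty_bin_tab in the frame of loaded_bin above 0.09 m and angle between the x axis of empty_bin and the x axis of loaded_bin, either way round below 0.2 rad and angle between empty_bin's own z axis and vertical below 0.07 rad and angle between loaded_bin's own z axis and vertical below 0.05 rad and height (world z) of loaded_bin below 0.006 m and linear speed of each of empty_bin, loaded_bin below 0.02 m/s); the robot touches nothing.
It fails at once if the loaded bin is shoved more than 40 mm (distance of loaded_bin from where it was at the start of the episode above 0.04 m).
It fails at once if the loaded bin is tipped more than 10 degrees (angle between loaded_bin's own z axis and vertical above 0.175 rad).
It fails at once if the small bin is moved more than 25 mm (distance of small_bin from where it was at the start of the episode above 0.025 m).
It fails at once if the empty bin is dropped into the loaded one (falls at more than 0.6 m/s, as from 20 mm or more) (horizontal distance between empty_bin and loaded_bin below 0.03 m and z of empty_bin in the frame of loaded_bin below 0.12 m and linear speed of empty_bin above 0.6 m/s).
It also fails if it takes over 40 s, if anything falls off the work surface, if the arm or the gripper's body presses on something with over 40 N, if the wrist force passes 120 N, or if a joint passes its speed limit or range.

## Working session

There is one attempt and no reset: what is moved stays moved. The work goes in short steps, each a Python script; the robot and the scene stay as the last script left them, time stands still between calls to the robot, and variables do not carry over. Pictures are saved under pics/ and viewed, and the job is handed in when it is done.

```bash
mkdir -p pics; ls; python3 - <<'E'
from station import robot, fingers, vision, workorder, recognise
import cv2
for c in ["top","side"]:
    im=vision.grab_frame(c); cv2.imwrite(f"pics/{c}0.png",im[:,:,::-1])
    k=vision.calibration(c); print(c,k)
    for l in ["empty_bin","loaded_bin","empty_bin_tab","small_bin"]:
        print(l,[(d["p"],d["rect"]) for d in recognise(l,c)][:3])
print(vision.calibration("wrist"))
print(robot.current_time_s(), robot.current_tool_pos(), robot.current_eef_rot())
E
```

```text
pics
top {'mtx': array([[440.49687311,   0.        , 316.54265199],
       [  0.        , 440.49687311, 248.8226132 ],
       [  0.        ,   0.        ,   1.        ]]), 'extrinsics': array([[-0.02148345, -0.99970419,  0.01140174, -0.02117446],
       [ 0.99625407, -0.02045104,  0.08402128, -0.58104755],
       [-0.08376325,  0.0131641 ,  0.99639873, -0.87321541],
       [ 0.        ,  0.        ,  0.        ,  1.        ]])}
empty_bin [(0.87, [186.3, 287.9, 138.8, 153.7])]
loaded_bin [(0.67, [413.1, 295.4, 111.8, 141.9])]
empty_bin_tab [(0.81, [186.4, 286.6, 131.6, 155.5])]
small_bin [(0.94, [259.2, 156.2, 66.8, 70.9])]
side {'mtx': array([[433.55387791,   0.        , 327.22504904],
       [  0.        , 433.55387791, 232.66674618],
       [  0.        ,   0.        ,   1.        ]]), 'extrinsics': array([[-0.98583823, -0.16769568,  0.00106894,  0.55478662],
       [ 0.0976557 , -0.56888662,  0.81659744, -0.10786639],
       [-0.13633176,  0.80513736,  0.57720662, -0.67983449],
       [ 0.        ,  0.        ,  0.        ,  1.        ]])}
empty_bin [(0.83, [348.4, 351.4, 220.4, 162.7])]
loaded_bin [(0.86, [378.8, 187.4, 138.4, 84.1])]
empty_bin_tab [(0.62, [378.8, 186.1, 141.7, 80.3]), (0.59, [193.6, 273.8, 97.7, 85.8])]
small_bin [(0.61, [192.9, 273.4, 96.8, 80.2])]
{'mtx': array([[334.62678113,   0.        , 318.95439466],
       [  0.        , 334.62678113, 234.7083892 ],
       [  0.        ,   0.        ,   1.        ]]), 'T_tool_cam': array([[-3.83797238e-04,  9.65523352e-01,  2.60316173e-01,
         6.61241714e-02],
       [ 9.99998889e-01,  7.45592667e-04, -1.29108505e-03,
         1.09186008e-03],
       [-1.44066260e-03,  2.60315388e-01, -9.65522565e-01,
        -1.25035043e-01],
       [ 0.00000000e+00,  0.00000000e+00,  0.00000000e+00,
         1.00000000e+00]])}
0.5 [ 0.24605911 -0.49190588  0.24829156] [1.79999393e+02 7.91563876e-04 2.65751661e+01]
```

View pics/top0.png

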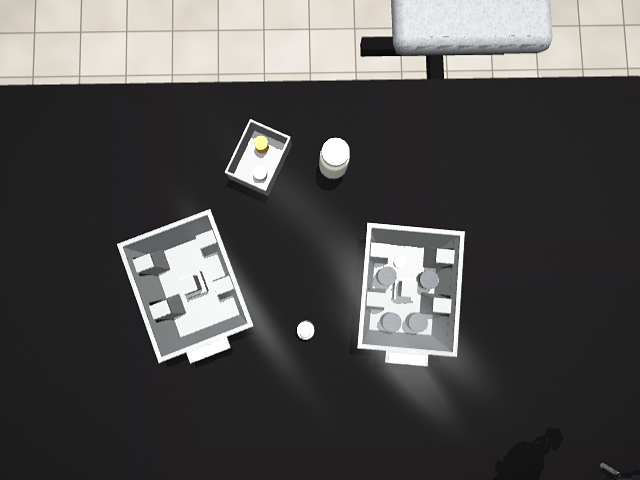

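View pics/side0.png

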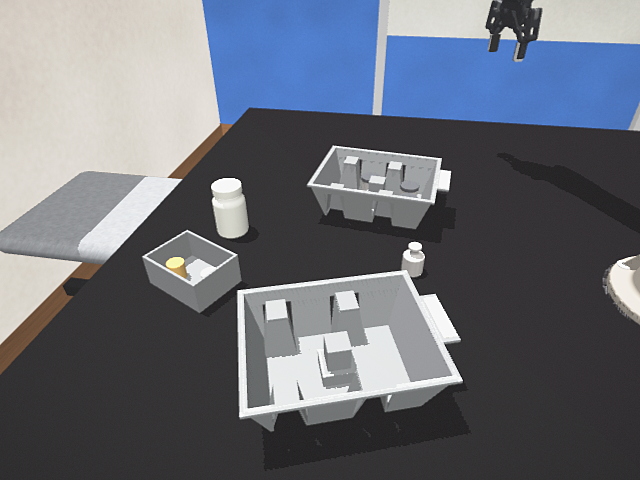

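The top view shows the empty bin on the left, rim about (118,243), (211,211), (252,326), (160,361). The loaded bin is on the right, rim about (368,223), (464,231), (457,356), (358,348). Both tabs point down, towards the robot. There's also a small weight at (305,330) and a bottle at (335,158) to avoid. Next I'll fit both poses.

```bash
cat > h.py <<'E'
import numpy as np, cv2
from scipy.optimize import least_squares
from station import robot, fingers, vision, workorder, recognise
def proj(K,E,P):
    P=np.asarray(P,float); c=P@E[:3,:3].T+E[:3,3]
    c=c*[1,-1,-1]
    u=c@K.T
    return u[:,:2]/u[:,2:]
RIM=np.array([[.115,.09,.08],[.115,-.09,.08],[-.115,-.09,.08],[-.115,.09,.08]])
POST=np.array([[.015,.015,.06],[.015,-.015,.06],[-.015,-.015,.06],[-.015,.015,.06]])
TAB=np.array([[-.115,.04,.08],[-.141,.04,.08],[-.141,-.04,.08],[-.115,-.04,.08]])
def place(p,L,z=0):
    c,s=np.cos(p[2]),np.sin(p[2])
    return L@np.array([[c,-s,0],[s,c,0],[0,0,1]]).T+[p[0],p[1],z]
def cal(c):
    k=vision.calibration(c); return k["mtx"],k["extrinsics"]
def cand(c,p,name,z=0,s=3):
    K,E=cal(c); im=cv2.imread(name)
    r=proj(K,E,place(p,RIM,z)); 
    x0,y0=(r.min(0)-25).astype(int).clip(0); x1,y1=(r.max(0)+25).astype(int)
    cr=cv2.resize(im[y0:y1,x0:x1],None,fx=s,fy=s,interpolation=cv2.INTER_CUBIC)
    for L in (RIM,POST,TAB):
        q=((proj(K,E,place(p,L,z))-[x0,y0]+.5)*s).astype(np.int32)
        cv2.polylines(cr,[q],True,(0,0,255),1)
    return cr
E
cat > fit.py <<'E'
from h import *
obs={"e":{"top":[(118,243),(211,211),(252,326),(160,361)],"side":[(239,291),(241,415),(461,379),(405,272)]},
"l":{"top":[(368,223),(464,231),(457,356),(358,348)],"side":[(310,185),None,(441,158),None]}}
# order: RIM +x+y,+x-y,-x-y,-x+y
obs["e"]["side"]=[(241,415),(239,291),(405,272),(461,379)]
obs["l"]["side"]=[(310,185),(333,147),(441,158),None]
P={}
for b,x0 in (("e",[.55,.2,.3]),("l",[.55,-.2,0])):
    for cams in (["top"],["side"],["top","side"]):
        def f(p):
            r=[]
            for c in cams:
                K,E=cal(c); q=proj(K,E,place(p,RIM))
                for a,o in zip(q,obs[b][c]):
                    if o is not None: r+=list(a-o)
            return np.array(r)
        s=least_squares(f,x0); print(b,cams,s.x[:2].round(4),np.degrees(s.x[2]).round(2),s.fun.round(1))
    P[b]=s.x
    im=[cand(c,s.x,f"pics/{c}0.png") for c in ("top","side")]
    for c,i in zip(("top","side"),im): cv2.imwrite(f"pics/ov_{b}_{c}.png",i)
    print([i.shape for i in im])
np.save("P.npy",np.array([P["e"],P["l"]]))
E
python3 fit.py
```

```text
e ['top'] [0.5129 0.2173] 19.34 [ 2.5  1.6 -1.   0.8 -1.3 -0.8 -0.2 -1.4]
e ['side'] [0.5122 0.223 ] 19.92 [ 1.9 -0.6  0.9  1.5 -0.2  0.6 -2.6  0.6]
e ['top', 'side'] [0.5125 0.221 ] 19.74 [ 0.3  2.3 -3.5  1.  -3.  -1.  -1.7 -1.   2.  -2.8  1.4  0.2 -0.1 -0.2
 -3.1 -0.7]
[(597, 543, 3), (573, 801, 3)]
l ['top'] [ 0.4957 -0.2122] -6.07 [ 1.2  2.1 -1.7  2.  -1.6 -1.9  2.1 -2. ]
l ['side'] [ 0.4938 -0.2062] -5.34 [ 0.4  0.   0.9 -0.1 -1.3  0.7]
l ['top', 'side'] [ 0.4953 -0.2114] -5.91 [ 0.6  2.4 -2.2  2.1 -1.8 -1.8  1.9 -1.6 -0.  -1.7  1.1 -1.3 -1.7 -0.1]
[(537, 456, 3), (315, 540, 3)]
```

```bash
python3 - <<'E'
import cv2,numpy as np
for c in("top",):
    a=cv2.imread(f"pics/ov_e_{c}.png");b=cv2.imread(f"pics/ov_l_{c}.png")
    h=max(a.shape[0],b.shape[0]); o=np.zeros((h,a.shape[1]+b.shape[1],3),np.uint8)
    o[:a.shape[0],:a.shape[1]]=a;o[:b.shape[0],a.shape[1]:]=b
    o=cv2.resize(o,None,fx=.8,fy=.8,interpolation=cv2.INTER_AREA)
    print(o.shape); cv2.imwrite("pics/ov1.png",o)
E
```

```text
(478, 799, 3)
```

View pics/ov1.png

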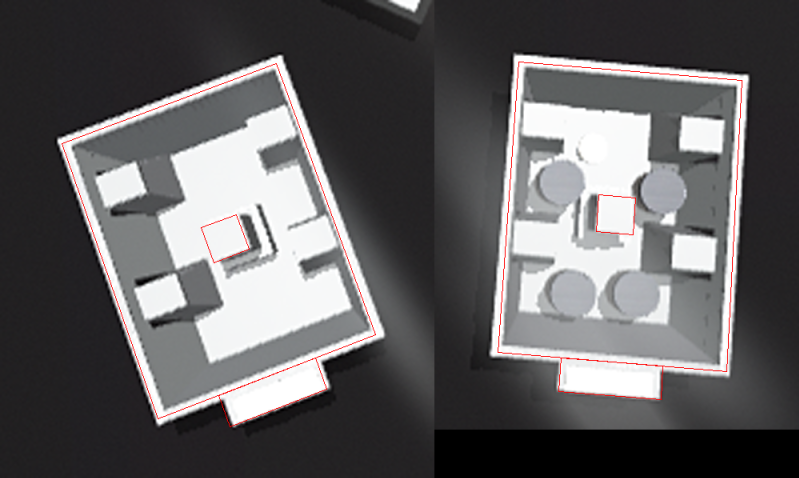

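View pics/ov_e_side.png

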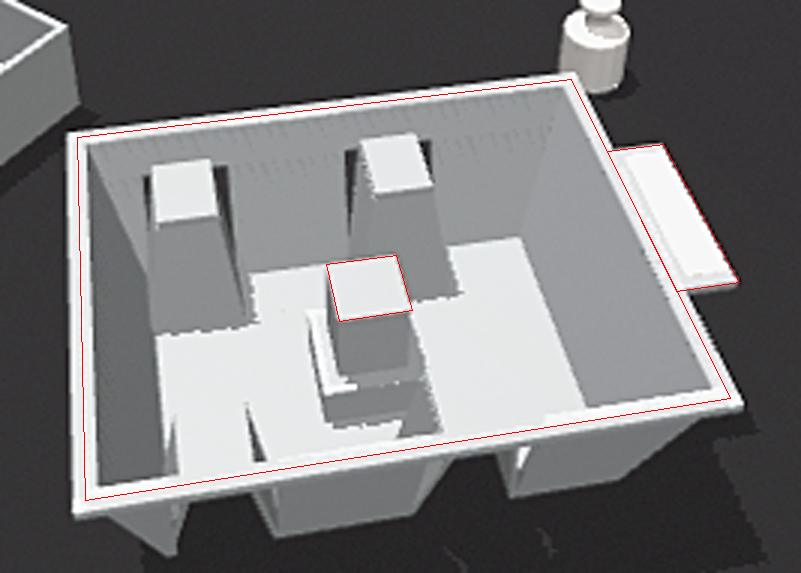

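The overlays fit well. The rim is about 4 mm larger per side than nominal, which doesn't shift the centres. Next I'll check joint feasibility for the half turn.

```bash
python3 - <<'E'
from h import *
e,l=np.load("P.npy"); te,tl=np.degrees([e[2],l[2]])
q=lambda p,z,y: robot.inverse_kinematics([p[0],p[1],z],[180,0,y])
w=lambda a:(a+180)%360-180
for k in (90,-90):
    for nm,p,z,y in (("e",e,.046,te+k),("eup",e,.25,te+k),("l",l,.111,tl+180+k),("lup",l,.25,tl+180+k)):
        a=q(p,z,w(y)); print(k,nm,round(w(y),1),None if a is None else np.round(a,1))
print(np.round(q(l,.3,0),1),robot.current_time_s())
E
```

```text
90 e 109.7 [  9.9  40.5 -51.2  98.3  36.1  59.1 -34.3]
90 eup 109.7 [ 15.2  30.2 -61.2  83.5  26.5  81.8 -26.7]
90 l -95.9 [  16.3   23.2    6.5   99.7   -3.    57.3 -162. ]
90 lup -95.9 [  19.1   16.4    2.9   88.3   -0.8   75.3 -163.9]
-90 e -70.3 [ 15.4  46.3 -61.9  98.1  45.1  64.2 139.3]
-90 eup -70.3 [ 15.5  30.4 -61.7  83.5  26.8  81.9 153.1]
-90 l 84.1 [ 36.4  24.7 -19.9  98.9   9.6  58.1   7.1]
-90 lup 84.1 [ 36.7  17.7 -20.1  87.6   6.2  75.8  10.1]
[ 28.7  15.6  -9.7  82.5   2.6  82.1 -71. ] 0.5
```

```bash
cat >> h.py <<'E'
from scipy.spatial.transform import Rotation as R
def wristE():
    p=np.array(robot.current_tool_pos()); r=R.from_euler("xyz",robot.current_eef_rot(),degrees=True).as_matrix()
    T=np.eye(4);T[:3,:3]=r;T[:3,3]=p
    return np.linalg.inv(T@np.array(vision.calibration("wrist")["T_tool_cam"]))
def overlay(im,K,E,p,z=0,s=1.25,g=1.0):
    o=cv2.resize(im,None,fx=s,fy=s)
    for L in (RIM*[1.035,1.045,1],POST,TAB):
        cv2.polylines(o,[((proj(K,E,place(p,L,z))+.5)*s).astype(np.int32)],True,(0,0,255),1)
    return o
E
python3 - <<'E'
from h import *
e,l=np.load("P.npy"); te,tl=np.degrees([e[2],l[2]])
K=vision.calibration("wrist")["mtx"]
for n,p,y in (("l",l,tl+90),("e",e,te-90)):
    robot.move_to([p[0],p[1],.27],[180,0,y])
    E=wristE(); np.save(f"E_{n}.npy",E)
    im=vision.grab_frame("wrist")[:,:,::-1]; cv2.imwrite(f"pics/w_{n}.png",im)
    cv2.imwrite(f"pics/wo_{n}.png",overlay(im,K,E,p))
    print(np.round(robot.current_joint_positions(),1),robot.current_time_s())
E
```

```text
[ 36.8  17.1 -19.9  85.5   6.   78.4  10.3] 1.95
[ 15.3  29.6 -61.6  81.4  25.9  84.2 153.9] 4.1417
```

View pics/wo_l.png

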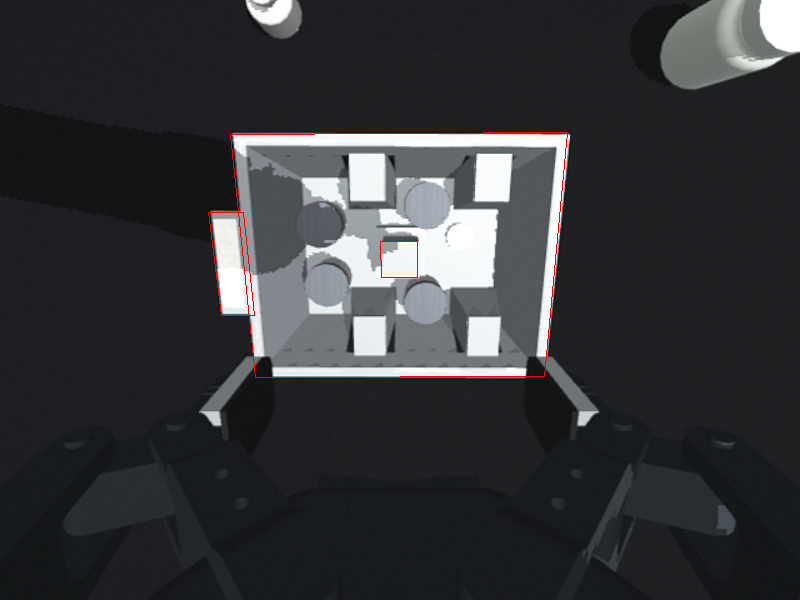

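View pics/wo_e.png

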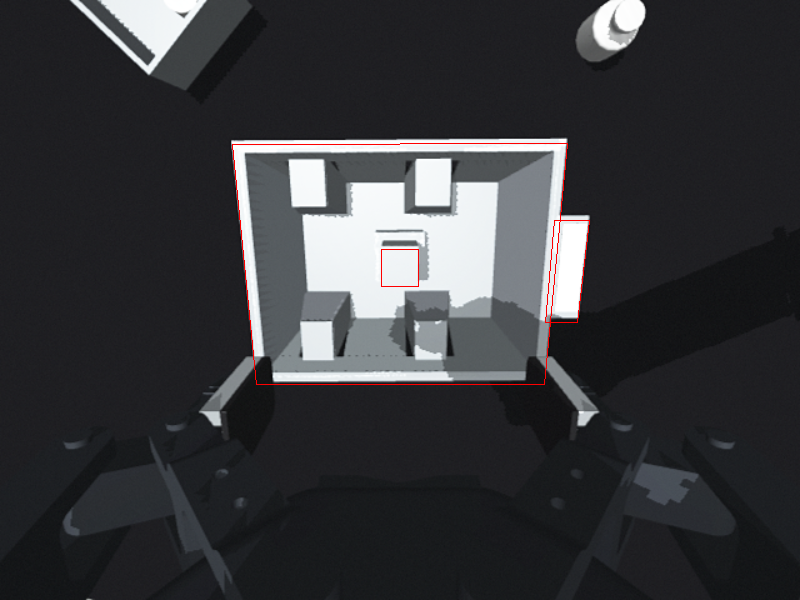

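The wrist overlays agree. The loaded bin is within 1 mm, and the empty bin sits about 3 px (2 mm) further up the image than its outline, so I'll correct for that. Both tabs are at the expected ends. Now the grasp.

```bash
python3 - <<'E'
from h import *
e,l=np.load("P.npy"); te=np.degrees(e[2])
y=te-90; t=np.radians(y)
e[:2]+=.0022*np.array([np.cos(t),np.sin(t)]); np.save("P2.npy",np.array([e,l]))
fingers.gripper_to(1.0)
robot.line_to([e[0],e[1],.12],[180,0,y],velocity=.2)
hit=robot.line_to([e[0],e[1],.046],velocity=.08,f_stop=8); print("hit",hit,robot.current_tool_pos())
if not hit:
    fingers.gripper_to(0.0,force=80)
    print("gap",robot.current_finger_gap(),np.round(robot.current_contact_force(),2))
    robot.line_to([e[0],e[1],.10],velocity=.08)
    print("gap",robot.current_finger_gap(),np.round(robot.current_contact_force(),2),np.round(robot.current_torque(),2),robot.current_time_s())
    im=vision.grab_frame("side")[:,:,::-1]; cv2.imwrite("pics/s1.png",im)
    K=vision.calibration("wrist")["mtx"]; E=wristE(); im=vision.grab_frame("wrist")[:,:,::-1]
    cv2.imwrite("pics/w1.png",overlay(im,K,E,e,z=.054))
E
```

```text
hit False [0.51364251 0.21930061 0.04654832]
gap 0.3397714004383896 [0.36 0.14 3.32]
gap 0.340446416641321 [ 0.08  0.45 -2.85] [ 0.01 -0.01 -0.04] 7.7083
```

View pics/s1.png

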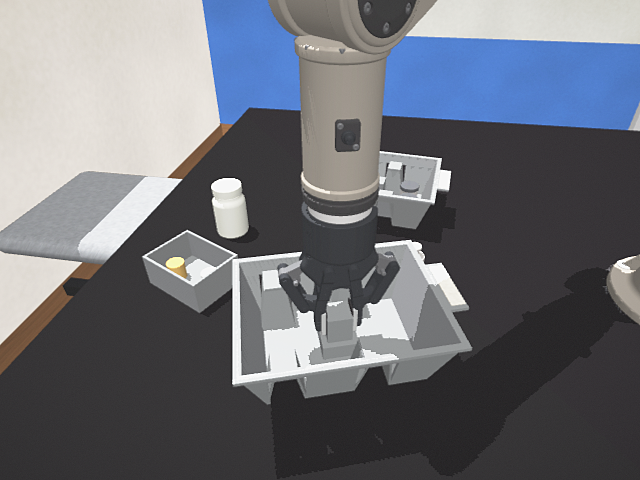

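View pics/w1.png

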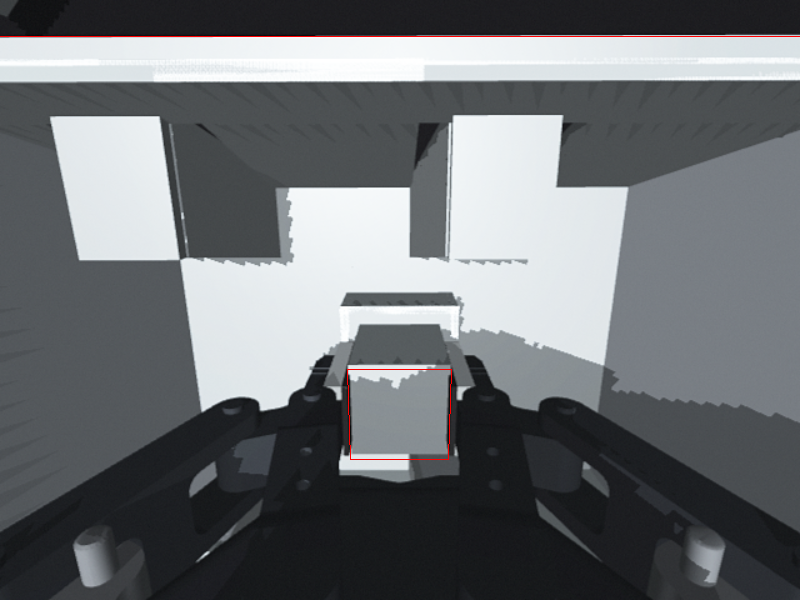

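The bin is held level with the gap steady at 0.34, and the post at (400,410) matches the prediction within about 1 mm. Next: lift, turn and carry over the loaded bin, then check.

```bash
python3 - <<'E'
from h import *
e,l=np.load("P2.npy"); tl=np.degrees(l[2]); y=tl+90
robot.line_to([e[0],e[1],.27],velocity=.15)
robot.move_to([l[0],l[1],.27],[180,0,y])
robot.line_to([l[0],l[1],.20],velocity=.12)
print(np.round(robot.current_joint_positions(),1),robot.current_finger_gap(),np.round(robot.current_contact_force(),2),robot.current_time_s())
K,Et=cal("top"); Ks,Es=cal("side")
im=vision.grab_frame("top")[:,:,::-1]
pe=[l[0],l[1],l[2]+np.pi]
cv2.imwrite("pics/t2.png",overlay(overlay(im,K,Et,pe,z=.154,s=1.),K,Et,l))
im=vision.grab_frame("side")[:,:,::-1]
cv2.imwrite("pics/s2.png",overlay(overlay(im,Ks,Es,pe,z=.154,s=1.),Ks,Es,l,s=1.))
E
```

```text
[-16.8  24.3  52.2  94.2 -20.   71.3  33.6] 0.33695520310141586 [-0.26 -0.66 -2.19] 11.6833
```

View pics/t2.png

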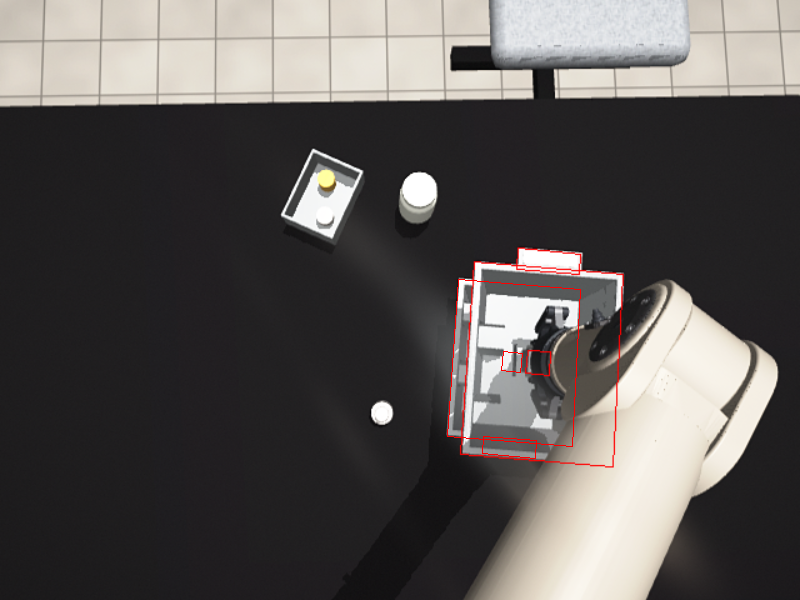

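View pics/s2.png

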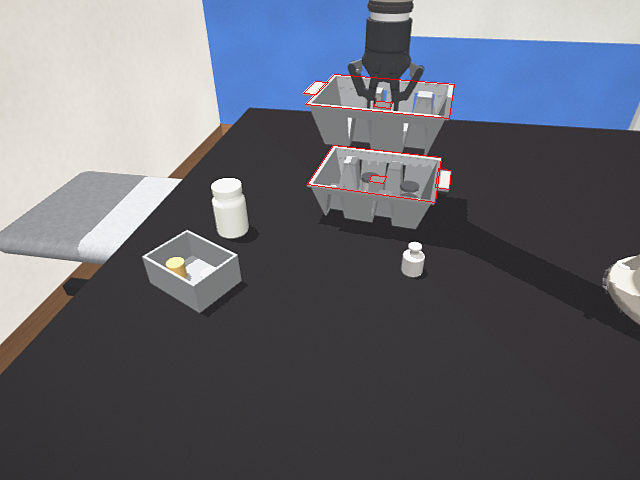

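The held bin follows its predicted outline, tab at the far end (top view (550,260)), directly above the loaded bin. Lowering it now with a force stop.

```bash
python3 - <<'E'
from h import *
e,l=np.load("P2.npy")
h=robot.line_to([l[0],l[1],.130],velocity=.08,f_stop=8); print(h,robot.current_tool_pos(),np.round(robot.current_contact_force(),2))
if not h:
    h=robot.line_to([l[0],l[1],.106],velocity=.025,f_stop=5); print(h,np.round(robot.current_tool_pos(),4),np.round(robot.current_contact_force(),2),np.round(robot.current_torque(),2))
Ks,Es=cal("side")
im=vision.grab_frame("side")[:,:,::-1]
o=overlay(overlay(im,Ks,Es,[l[0],l[1],l[2]+np.pi],z=.065,s=1.),Ks,Es,l,s=1.)
cv2.imwrite("pics/s3.png",cv2.resize(o[90:270,260:500],None,fx=3,fy=3))
print(robot.current_time_s())
E
```

```text
False [ 0.49571945 -0.2118225   0.13055422] [-0.14  0.43 -2.07]
True [ 0.4951 -0.2113  0.1114] [-0.5  -0.3   4.58] [ 0.03 -0.13  0.03]
13.575
```

View pics/s3.png

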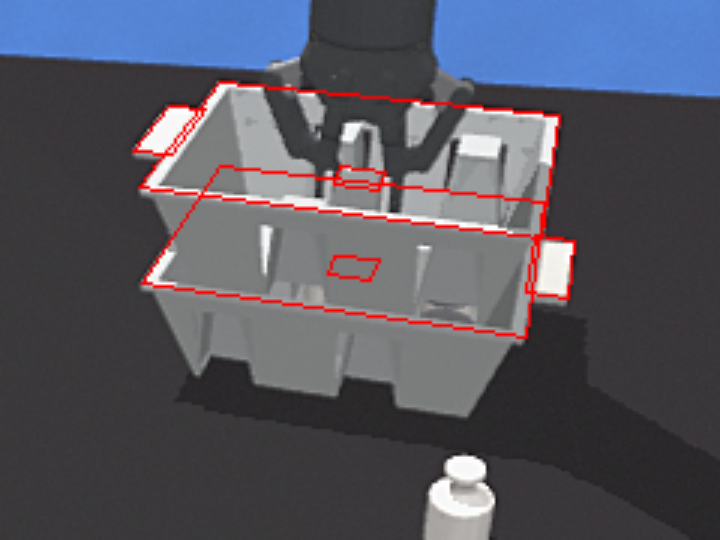

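Contact came at TCP z = 0.1114, where I expected 0.111, so the bin is seated on the ledges. Both outlines match. Releasing and withdrawing.

```bash
python3 - <<'E'
from h import *
e,l=np.load("P2.npy")
fingers.gripper_to(1.0); robot.pause(.2); print(np.round(robot.current_contact_force(),2))
h=robot.line_to([l[0],l[1],.24],velocity=.1,f_stop=10); print(h,np.round(robot.current_tool_pos(),3))
if not h:
    robot.line_to([l[0],l[1],.34],velocity=.15)
    K=vision.calibration("wrist")["mtx"];E=wristE()
    im=vision.grab_frame("wrist")[:,:,::-1]
    pe=[l[0],l[1],l[2]+np.pi]
    cv2.imwrite("pics/w4.png",overlay(im,K,E,pe,z=.065))
    robot.move_to([.40,.1,.4],[180,0,-90+np.degrees(l[2])+180])
    robot.pause(.3)
    for c in("top","side"):
        Kc,Ec=cal(c); im=vision.grab_frame(c)[:,:,::-1]; cv2.imwrite(f"pics/{c}4r.png",im)
        for n in("empty_bin","loaded_bin"): print(c,n,[(d["p"],d["rect"]) for d in recognise(n,c)][:2])
        cv2.imwrite(f"pics/{c}4.png",overlay(overlay(im,Kc,Ec,pe,z=.065,s=1.),Kc,Ec,l))
print(robot.current_time_s())
E
```

```text
[ 0.57  0.17 -0.58]
False [ 0.495 -0.211  0.239]
top empty_bin [(0.63, [419.1, 287.4, 117.8, 152.1])]
top loaded_bin [(0.9, [410.1, 293.6, 110.9, 144.0])]
side empty_bin [(0.8, [375.9, 159.3, 140.1, 84.4])]
side loaded_bin [(0.82, [378.4, 199.4, 138.7, 55.6])]
18.5333
```

View pics/w4.png

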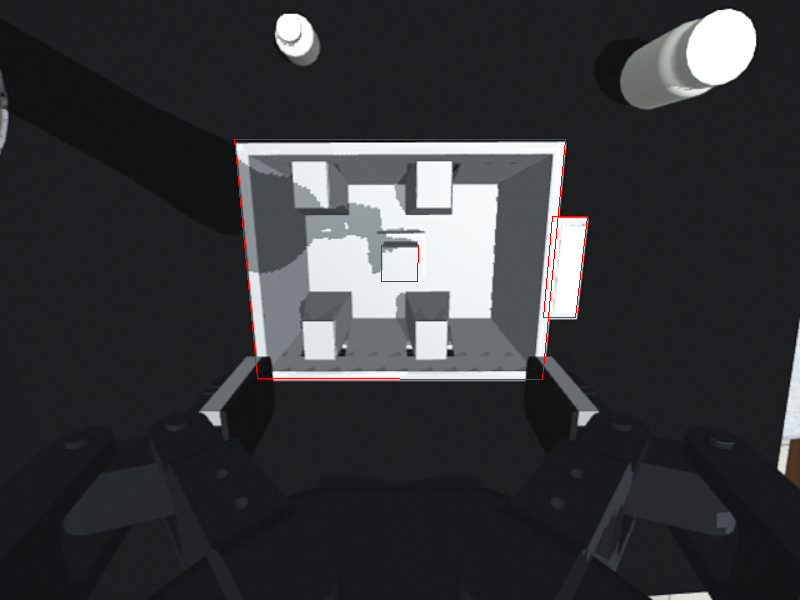

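View pics/top4.png

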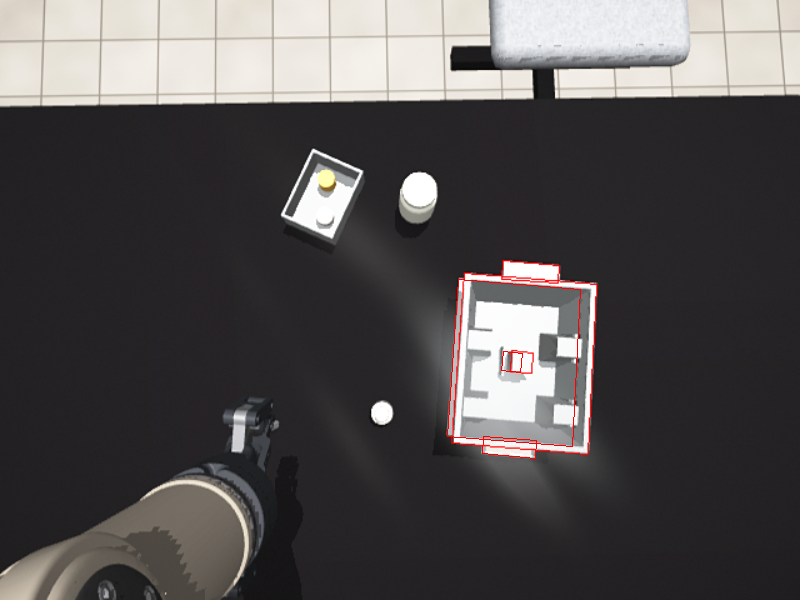

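View pics/side4.png

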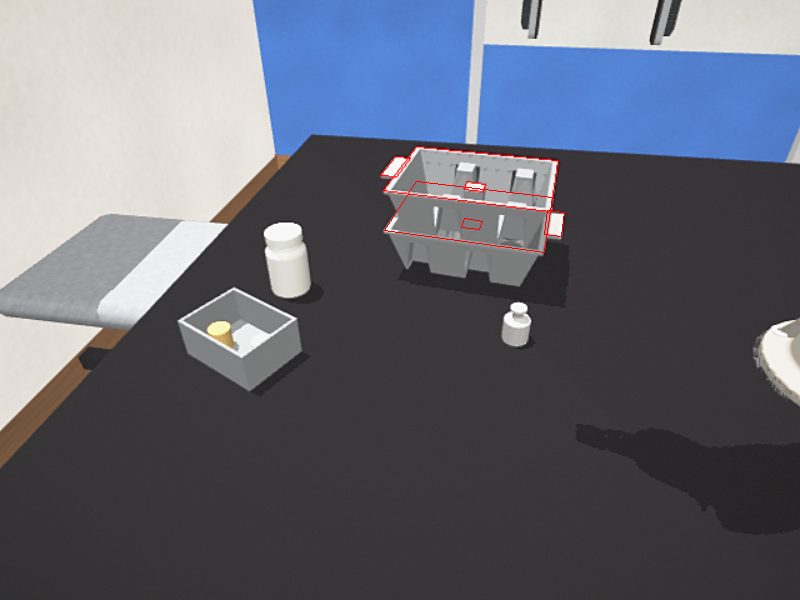

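All three views show the empty bin at its predicted place, level at +65 mm, with its tab at the far end (top view (530,270)). The loaded bin's near tab is unmoved at (510,450), and the small bin and the loose items haven't moved. Handing in.

```bash
python3 - <<'E'
from h import *
workorder.close_job(); print(robot.current_time_s())
E
```

```text
the job is handed in; nothing more can be done
the job is handed in; nothing more can be done
```

The empty bin is stacked on the loaded one, turned half a turn so its tab is at the far end, and I handed the job in at about 18.5 s. The hand-in gives no verdict, so this rests on my own checks.

**What I did:** I found both bins in the top and side pictures and refined them with the wrist camera. I gripped the empty bin by its post, carried it over, and lowered it at 25 mm/s with a force stop. It touched at TCP height 0.1114 m, where I expected 0.111 m. I then opened the gripper and moved the arm clear.

**Last checks:**
- **Position:** In all three cameras the empty bin lies within about 2–3 mm of its predicted outline, level and 65 mm above the loaded bin's underside.
- **Other objects:** The loaded bin is at its fitted starting pose, and the small bin and the loose items look unmoved.
- **Disagreements:** The top and side cameras differed by about 6 mm in y, and the wrist view settled it. The bins' rims measured about 4 mm larger per side than stated, which does not shift their centres.

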